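# Stand the toppled hanger stand back up and park it at its stop

## Robot

A 6-joint arm with a two-finger parallel gripper is mounted at the origin on the work surface. World frame = base frame: x ahead of the robot, y to its left, z up, the work surface at z = 0. Lengths are in m, angles in rad, forces in N, time in s.
With the tool pointing down it reaches from about 0.25 to 0.725 m from the base axis. Payload 4 kg.
Tool frame: the origin (TCP) lies at the centre of the arm's flange, where the gripper is bolted on; the fingertips stand 173 mm ahead of it and the grasp point (between the pads) lies 155 mm ahead of it; x points along the fingers, z is the direction in which the jaws open and shut, and the axes are right-handed (so a half turn about x gives the same grasp; the last joint's range is limited). The gripper opens to 85 mm and grips with 20 to 120 N. Pads are 22 mm wide; open, the fingers measure 114 mm over their backs; the gripper's body (76 mm by 85 mm) begins 54 mm behind the grasp point. The pads swing forward as they close: fully open they stand 13 mm farther back than shut.
Start: joints at [-1.278, 0.241, 0.005, 1.335, 0, 1.571], TCP at [0.144, -0.479, 0.405] pointing down, gripper open.
Joint ranges: [-2.72, 2.72], [-1.05, 1.87], [-1.09, 1.28], [-1.99, 2.15], [-1.42, 1.44], [-3.14, 3.14]. Speed limits (rad/s): [2.79, 2.79, 3.14, 3.14, 3.14, 3.14].

## Interface

Orientations are given as a unit quaternion [x, y, z, w].
In Python, from workcell import bot gives the robot as it stands.
- The arm moves only by the tool arm_command, never from a script. Its argument "moves" is one flat list of numbers, 7 for each row, row after row: the shift along the tool's x, y, z in m, then the turn, a rotation vector about the tool's x, y, z in rad, then the closure, from -1 (fully open) to 1 (shut). A call has 1 to 20 rows; each row shifts and turns the pose as measured when the row begins, along the tool's axes as they then stand; what a row does not reach is not made up. A row lasts 1/12 s, in which the tool goes at most 41.7 mm and 7.16 degrees, less where a joint would pass 70% of its speed; a pose out of reach is approached as far as the arm can. A call with a gripper value outside its range is refused whole. The fingers move at their own pace and stop on an object; the grip force is fixed at half the most. Time passes only in rows, so rows that do not move let the fingers close. It gives the time, the measured TCP pose, the force and the opening at its end, in the units of the state.
- bot.get_obs(): the state, without advancing time (a new reading comes with each control period).
- bot.camera(name): name is "scene" or "top" or "wrist"; returns the picture (384x512x3 uint8, red, green, blue); there is no depth.
- bot.get_calibration(name): a dict with "mtx" (3x3 intrinsics, pixels), "world_from_camera" (4x4, takes a point from camera to world coordinates); the wrist camera has in their place "mount" (4x4, takes a point from camera to tool coordinates, whose origin is the TCP and whose axes are the tool frame's). Camera axes: x right, y up, looking along -z (the intrinsics and any distortion apply to the point x, -y, -z); pixel columns grow to the right and rows downward; lengths in m; the calibration is good to about 2 mm. A picture is of the moment at which its call begins: read the wrist's pose just before it. get_calibration takes no time and is no camera call.
- bot.job_done(): hands the job in, once; it reports no verdict.
The state is a dict: "clock": time; "joint_pos": joint angles; "joint_vel": joint speeds; "tau": joint torques, N m; "eef_pos": TCP position; "tool_rot": TCP orientation; "ft_force": force on the tool from outside, world axes, zero at the start; "ft_torque": the same for the moment, N m; "grip_width": finger opening in m.
Only numpy, scipy, OpenCV 4.12 (cv2) and the standard library are available. Lean on these libraries where they do the work, as an engineer would, in place of code of your own. Each camera call takes 0.05 s, during which the arm holds its last target.

## Task

The orange hanger stand has toppled onto its back. Push it back up with the fingertips so that it stands on its dark base again (the high edge of the base is the place to push), then push it along the table until the front of its base is flush against the blue stop, between the two yellow tape lines. Only push: do not lift or carry the stand, and leave everything else on the table where it is.

Things in the scene. Friction and masses are not known exactly. Their poses are not given: they have to be found in the camera images.
- stand: Hanger stand, 0.75 kg give or take a quarter, mostly base. Origin: centre of the base's underside; z up the post, x to the base's front edge, y across. Dark base 100 (x) by 130 (y) by 18 mm. At the start it lies on its back, rear edge and post flat on the table: z level, pointing away from the stop; x straight up; the base stands on edge, 100 mm high, its underside towards the stop.
- stand_bar (a point): Centre of the orange round bar on top of the stand's post: 20 mm thick, 90 mm long along y, at x = -38, z = 140 mm in the stand's frame; its black end caps (23 mm thick) make it 102 mm long. The orange post below is 24 by 24 mm, upright at x = -38 mm, y = 0, its rear flush with the base's rear edge. The whole stand is 150 mm high.
- stand_edge (a point): Middle of the base's front edge on the post's side (x = 50, z = 18 mm in the stand's frame): at the start the middle of the high edge, 100 mm up, on the face to push. Pushed there towards the stop, the stand turns about its rear edge; past some 20 degrees it falls onto its base by itself and stands with its rear edge about where it lay, facing the stop, 5 to 10 cm short of it.
- stand_front (a point): Middle of the front face of the stand's base (x = 50, y = 0, z = 9 mm in its frame): the face that must meet the stop.
- stand_rear (a point): Middle of the rear face of the stand's base (x = -50, y = 0, z = 9 mm in its frame), flush with the rear of the post: the place to push, low down, when it stands. Pushed high on the post it would tip forward.
- bay: The parking bay, fixed to the table. Origin on the table, x points at the stop, y across, z up. The stop is a blue steel angle along y, 250 mm long and 30 mm high; the face that the base must meet lies at x = +160 mm. The two yellow tape lines run along x, 18 mm wide, flat, centred at y = +120 and -120 mm, from x = -20 to 160 mm.
- jar_mid (a point): Bystander: amber jar with a steel lid, 60 mm wide, 75 mm high, beside the bay; half-way up.
- tape_mid (a point): Bystander: yellow roll of tape lying flat, 90 mm wide, 40 mm high, behind the stop; its middle.
- gas_mid (a point): Bystander: blue gas bottle with a red band, 72 mm wide, 200 mm high; half-way up.
- spray_mid (a point): Bystander: aluminium can with a pale label, 58 mm wide, 170 mm high; half-way up.
- puck_mid (a point): Bystander: brass disc, 80 mm wide, 30 mm high; its middle.
- hammer_grip (a point): Bystander: hammer lying on the table; its handle.
- driver_grip (a point): Bystander: red screwdriver lying on the table; its handle.

How it is judged:
On the way, in this order (a step that is already met when the one before it is completed fails the run):
1. the stand stands upright on its base (angle between stand's own z axis and vertical below 0.06 rad and height (world z) of stand below 0.006 m and angular speed of stand below 0.3 rad/s), for 0.2 s.
2. the front of its base is against the stop (angle between stand's own z axis and vertical below 0.06 rad and height (world z) of stand below 0.006 m and x of stand_front in the frame of bay above 0.152 m and angle between the y axis of stand and the y axis of bay, either way round below 0.1 rad and y of stand in the frame of bay between -0.045 and 0.045 m and linear speed of stand below 0.02 m/s), for 0.2 s.
At the end, for the whole second after the job is handed in: The stand stands on its base (within 0.06 rad of upright, base on the table), at rest, the front of its base within 8 mm of the stop's face and square to it within 0.1 rad, its middle within 45 mm of the bay's centre line, so between the tape lines (all of step 2); the robot touches nothing.
It fails at once if the stand is lifted or carried (height (world z) of stand above 0.075 m or (angle between stand's own z axis and vertical below 0.3 rad and height (world z) of stand above 0.035 m)).
It fails at once if a bystander is moved by more than 25 mm (distance of any of jar_mid, tape_mid, gas_mid, spray_mid, puck_mid, hammer_grip, driver_grip from where it was at the start of the episode above 0.025 m).
It also fails if it takes over 72 s, if anything falls off the work surface, if the arm or the gripper's body presses on something with over 40 N, if the wrist force passes 120 N, or if a joint passes its speed limit or range.

## Working session

There is one attempt and no reset: what is moved stays moved. The work goes in short steps, Python scripts to look and compute and a tool call to move; the robot and the scene stay as the last step left them, time stands still between calls to the robot, and variables do not carry over. Pictures are saved under pics/ and viewed, and the job is handed in when it is done.

Besides the shell and the picture viewer there is one more tool, called as a command line: name --argument value ..., lists and objects as JSON in quotes. arm_command: Moves the arm, as the interface text tells. Its arguments: {"type":"object","properties":{"moves":{"type":"array"}},"required":["moves"]}

```bash
mkdir -p pics; ls
python3 - <<'E'
from workcell import bot
import cv2
o=bot.get_obs()
for k in o: print(k,o[k])
for n in("scene","top"):
    im=bot.camera(n); cv2.imwrite(f"pics/{n}0.png",cv2.resize(im[:,:,::-1],(800,600),interpolation=cv2.INTER_CUBIC))
for n in("scene","top","wrist"): print(n,bot.get_calibration(n))
E
```

```text
pics
clock 0.0
joint_pos [-1.27799094e+00  2.41408156e-01  3.74858904e-03  1.33519586e+00
  1.41159121e-05  1.57080703e+00]
joint_vel [-0.00071483 -0.00025147  0.00079692 -0.0001434   0.00214734  0.00173942]
tau [-5.86454589e-04 -3.72320652e+01  2.52403790e+01  1.69390003e-02
 -9.14572934e-05  1.04631260e-05]
eef_pos [ 0.14424588 -0.47846781  0.40382429]
tool_rot [ 0.42215199  0.56817009 -0.42127564  0.56700731]
ft_force [ 0.55169629 -0.3708261  -0.70239787]
ft_torque [-0.02557622  0.03559677 -0.06903052]
grip_width 0.0852201191525915
scene {'mtx': array([[439.8494055 ,   0.        , 256.24218823],
       [  0.        , 439.8494055 , 192.491855  ],
       [  0.        ,   0.        ,   1.        ]]), 'world_from_camera': array([[-0.37440863, -0.78290224,  0.49687248,  1.26062082],
       [ 0.92716845, -0.32377098,  0.18849675,  0.27530227],
       [ 0.01329837,  0.5312593 ,  0.8471049 ,  1.23202921],
       [ 0.        ,  0.        ,  0.        ,  1.        ]])}
top {'mtx': array([[498.81354612,   0.        , 252.6709339 ],
       [  0.        , 498.81354612, 195.13069938],
       [ 
[... 226 characters left out ...]
75e-02],
       [-3.65972850e-03,  9.60376555e-02,  9.95370974e-01,
         1.64103646e+00],
       [ 0.00000000e+00,  0.00000000e+00,  0.00000000e+00,
         1.00000000e+00]])}
wrist {'mtx': array([[271.66600595,   0.        , 252.74098712],
       [  0.        , 271.66600595, 195.98682915],
       [  0.        ,   0.        ,   1.        ]]), 'mount': array([[ 3.07800999e-04,  3.06949370e-01, -9.51725795e-01,
         3.15432013e-02],
       [-4.85723538e-04,  9.51725774e-01,  3.06949206e-01,
         7.75944606e-02],
       [ 9.99999835e-01,  3.67796348e-04,  4.42034677e-04,
         7.31043266e-04],
       [ 0.00000000e+00,  0.00000000e+00,  0.00000000e+00,
         1.00000000e+00]])}
```

View pics/top0.png

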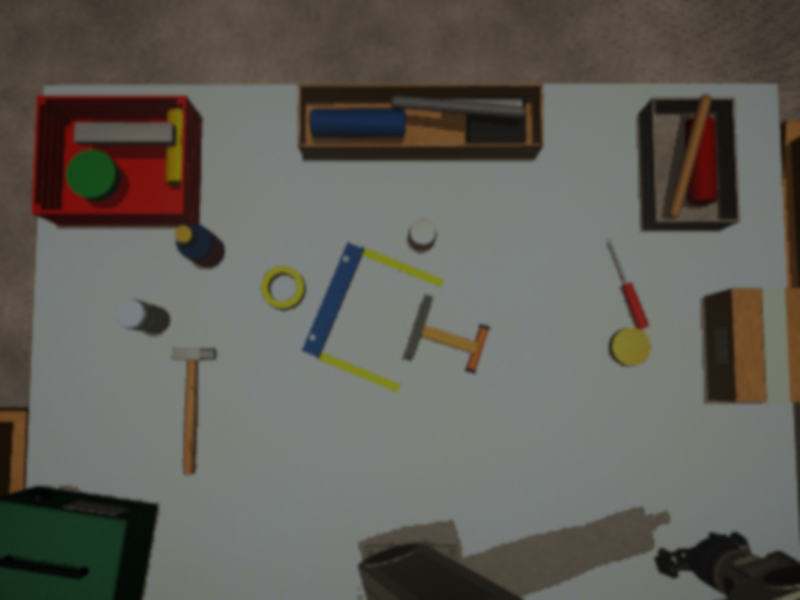

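View pics/scene0.png

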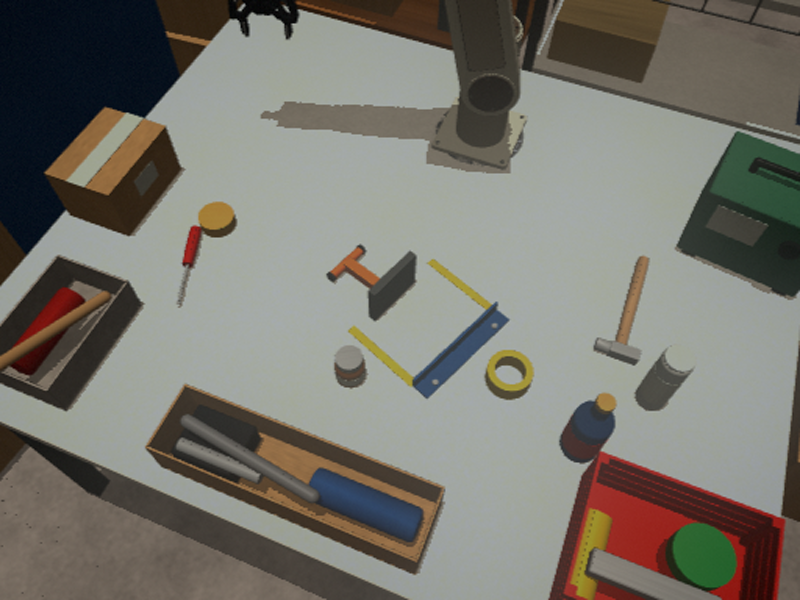

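The top view shows the stop at about (333,300), the tape lines running to its lower right, and the stand lying with its base at (418,328) and bar at (478,348). The jar is at (422,235), near the upper tape line. I'll enlarge this area to measure it.

```bash
cat > h.py <<'E'
from workcell import bot
import cv2,numpy as np
from scipy.spatial.transform import Rotation as R
def ray(cal,uv,z,T=None):
    K=cal["mtx"]; T=cal["world_from_camera"] if T is None else T
    d=np.array([(uv[0]-K[0,2])/K[0,0],-(uv[1]-K[1,2])/K[1,1],-1]); d=T[:3,:3]@d; p=T[:3,3]
    return p+d*(z-p[2])/d[2]
def proj(cal,P,T=None):
    K=cal["mtx"]; T=cal["world_from_camera"] if T is None else T
    c=T[:3,:3].T@(np.array(P)-T[:3,3]); return np.array([K[0,2]+K[0,0]*c[0]/-c[2],K[1,2]-K[1,1]*c[1]/-c[2]])
def crop(im,x0,y0,x1,y1,s,fn):
    c=cv2.resize(im[y0:y1,x0:x1,::-1],None,fx=s,fy=s,interpolation=cv2.INTER_CUBIC); c=cv2.convertScaleAbs(c,alpha=1.5)
    for x in range((x0+9)//10*10,x1,10): cv2.line(c,((x-x0)*s,0),((x-x0)*s,6 if x%50 else 14),(0,0,255),1)
    for y in range((y0+9)//10*10,y1,10): cv2.line(c,(0,(y-y0)*s),(6 if y%50 else 14,(y-y0)*s),(0,0,255),1)
    cv2.imwrite(fn,c)
E
python3 - <<'E'
from h import *
im=bot.camera("top"); crop(im,185,145,325,255,5,"pics/t1.png")
im=bot.camera("scene"); crop(im,200,145,335,260,5,"pics/s1.png")
E
```

```text
(no output)
```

View pics/t1.png

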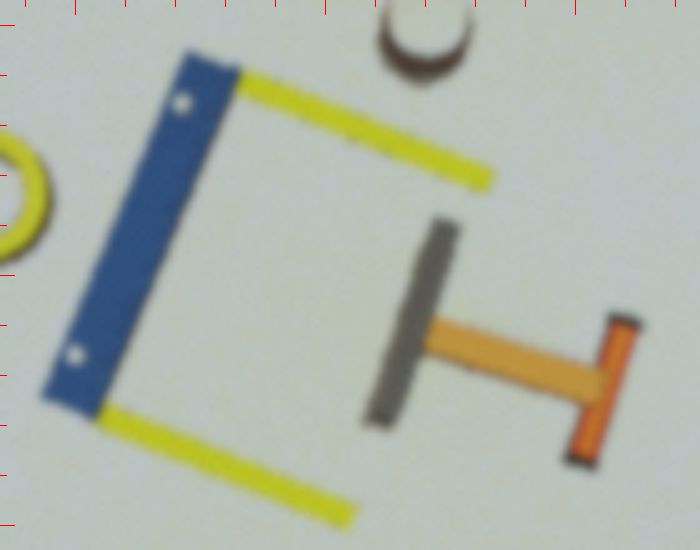

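View pics/s1.png

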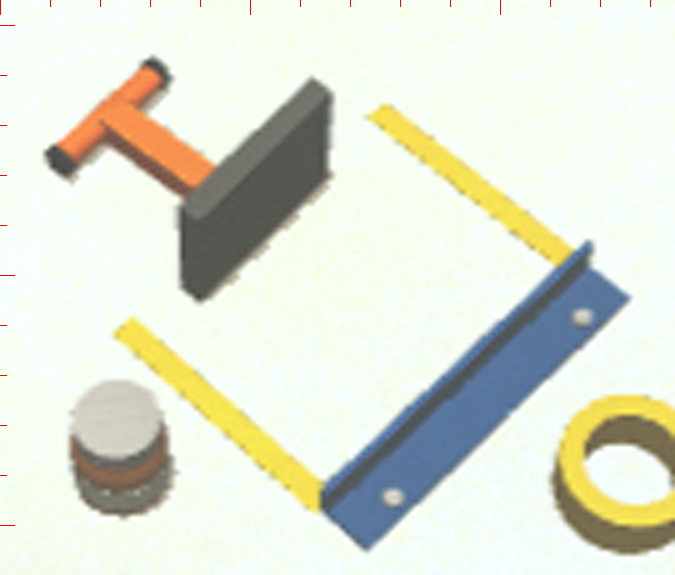

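Run:
```python
from h import *
cal=bot.get_calibration("top"); cs=bot.get_calibration("scene")
P=lambda x,y,z:ray(cal,(185+x/5-.4,145+y/5-.4),z)
S=lambda x,y,z:ray(cs,(200+x/5-.4,145+y/5-.4),z)
# bay
for n,a in dict(tu_end=(488,181),tu_st=(240,82),tl_end=(350,518),tl_st=(103,413)).items(): print(n,P(*a,0))
print("stop top",P(240,68,.03),P(97,418,.03))
print("scene tape end",S(381,112,0),S(127,328,0),"stop top front edge",S(322,492,.03),S(590,243,.03))
for a in [(437,217),(461,226),(396,428),(366,420)]: print("base",P(*a,.1))
for a in [(625,322),(580,463)]: print("cap",P(*a,.018))
for a in [(313,79),(331,92),(201,220),(180,206)]: print("Sbase",S(*a,.1))
for a in [(331,180),(202,300)]: print("Sbottom",S(*a,.0))
print("jar lid", S(117,420,.075),P(428,22,.075))
```

```text
tu_end [ 0.63697925 -0.06611918  0.        ]
tu_st [0.70344428 0.09851466 0.        ]
tl_end [0.41488585 0.02543556 0.        ]
tl_st [0.4835129  0.18772956 0.        ]
stop top [0.70771897 0.09721934 0.03      ] [0.47933295 0.1886107  0.03      ]
scene tape end [0.41649455 0.02453148 0.        ] [ 6.38880897e-01 -6.66552708e-02 -2.22044605e-16] stop top front edge [0.71304637 0.09660813 0.03      ] [0.48232401 0.19199755 0.03      ]
base [ 0.60190188 -0.02870081  0.1       ]
base [ 0.59626946 -0.04358826  0.1       ]
base [ 0.47104358 -0.00293025  0.1       ]
base [0.47597013 0.0155596  0.1       ]
cap [ 0.54209037 -0.1538512   0.018     ]
cap [ 0.45051377 -0.12368038  0.018     ]
Sbase [ 0.47751429 -0.00423105  0.1       ]
Sbase [0.48262259 0.01007421 0.1       ]
Sbase [ 0.60280694 -0.0282465   0.1       ]
Sbase [ 0.59835768 -0.04413816  0.1       ]
Sbottom [0.48188234 0.01318977 0.        ]
Sbottom [ 0.60118914 -0.03022754  0.        ]
jar lid [ 0.73602481 -0.02570947  0.075     ] [ 0.72952792 -0.02433075  0.075     ]
```

Measurements, which match the given sizes (base 129 mm wide, bar about 140 mm from the base, tape gap 240 mm):
- **Bay:** heading about 67.8°, origin about (0.534, -0.002).
- **Stand:** heading about 71°, rear edge about (0.541, -0.008).

Next I'll work out the approach.

```bash
cat >> h.py <<'E'
E0=np.array([0.541,-0.008,0]); th=np.radians(71); a=np.array([np.cos(th),np.sin(th),0]); sy=np.array([-a[1],a[0],0])
def tool(ax,tilt,sgn=1):
    x=np.array([0,0,-1])*np.cos(tilt)+ax*np.sin(tilt); z=sgn*np.array([-ax[1],ax[0],0]); y=np.cross(z,x)
    return R.from_matrix(np.c_[x,y,z])
def delta(tip,Rt,L=.173):
    o=bot.get_obs(); R0=R.from_quat(o["tool_rot"]); tcp=np.array(tip)-L*Rt.as_matrix()[:,0]
    d=R0.inv().apply(tcp-o["eef_pos"]); rv=(R0.inv()*Rt).as_rotvec()
    print("t",o["clock"],"tcp",np.round(o["eef_pos"],4),"tip now",np.round(o["eef_pos"]+L*R0.as_matrix()[:,0],4),"F",np.round(o["ft_force"],2),"w",o["grip_width"]); print("target tcp",np.round(tcp,4),"d_tool",np.round(d,4),"rot",np.round(rv,4),np.degrees(np.linalg.norm(rv)))
    return o
E
python3 - <<'E'
from h import *
o=bot.get_obs(); print(R.from_quat(o["tool_rot"]).as_matrix().round(3))
for s in(1,-1): delta(E0-.043*a+[0,0,.24],tool(a,0,s))
E
```

```text
[[-0.     0.957  0.289]
 [ 0.001  0.289 -0.957]
 [-1.    -0.    -0.001]]
t 0.2 tcp [ 0.1443 -0.4786  0.4042] tip now [ 0.1442 -0.4784  0.2312] F [-0.36  0.27 -0.27] w 0.08539322511745272
target tcp [ 0.527  -0.0487  0.413 ] d_tool [-0.0085  0.4905 -0.3012] rot [ 2.1952e+00 -7.0000e-04  1.4000e-03] 125.77375535380219
t 0.2 tcp [ 0.1443 -0.4786  0.4042] tip now [ 0.1442 -0.4784  0.2312] F [-0.36  0.27 -0.27] w 0.08539322511745272
target tcp [ 0.527  -0.0487  0.413 ] d_tool [-0.0085  0.4905 -0.3012] rot [-9.464e-01 -1.200e-03 -6.000e-04] 54.22630335492735
```

arm_command --moves '[0,0.035,-0.0215,0,0,0,1,0,0.035,-0.0215,0,0,0,1,0,0.035,-0.0215,0,0,0,1,0,0.035,-0.0215,0,0,0,1,0,0.035,-0.0215,0,0,0,1,0,0.035,-0.0215,0,0,0,1,0,0.035,-0.0215,0,0,0,1,0,0.035,-0.0215,0,0,0,1,0,0.035,-0.0215,0,0,0,1,0,0.035,-0.0215,0,0,0,1,0,0.035,-0.0215,0,0,0,1,0,0.035,-0.0215,0,0,0,1]'

```text
clock: 1.2
eef_pos: [0.4758, -0.1096, 0.4014]
tool_rot: [0.427, 0.564, -0.428, 0.563]
ft_force: [-0.1, -0.8, 0.0]
grip_width: -0.0
```

arm_command --moves '[0,0,0,-0.12,0,0,1,0,0,0,-0.12,0,0,1,0,0,0,-0.12,0,0,1,0,0,0,-0.12,0,0,1,0,0,0,-0.12,0,0,1,0,0,0,-0.12,0,0,1,0,0,0,-0.12,0,0,1,0,0,0,-0.05,0,0,1]'

```text
clock: 1.87
eef_pos: [0.4819, -0.0994, 0.3982]
tool_rot: [0.129, 0.697, -0.128, 0.694]
ft_force: [1.1, 0.2, 0.2]
grip_width: 0.0006
```

Run:
```python
from h import *
delta(E0-.043*a+[0,0,.24],tool(a,0,-1)); print(bot.get_obs()["joint_pos"])
```

```text
t 1.8667 tcp [ 0.4819 -0.0994  0.3982] tip now [ 0.4812 -0.099   0.2252] F [1.09 0.24 0.22] w 0.0005715467645295559
target tcp [ 0.527  -0.0487  0.413 ] d_tool [-0.0149  0.0635  0.0239] rot [-0.0343 -0.0046 -0.0006] 1.9833536645012713
[-2.03691332e-01  2.29983108e-01 -2.59761628e-02  1.31933815e+00
  1.29877484e-03  1.73301225e+00]
```

arm_command --moves '[-0.005,0.021,0.008,-0.034,-0.005,0,1,-0.005,0.021,0.008,0,0,0,1,-0.005,0.021,0.008,0,0,0,1,0,0,0,0,0,0,1]'

```text
clock: 2.2
eef_pos: [0.5261, -0.0473, 0.4123]
tool_rot: [0.117, 0.698, -0.117, 0.696]
ft_force: [0.4, -0.0, -0.5]
grip_width: 0.0001
```

Run:
```python
from h import *
delta(E0-.043*a+[0,0,.088],tool(a,0,-1))
im=bot.camera("wrist"); cv2.imwrite("pics/w1.png",cv2.convertScaleAbs(im[:,:,::-1],alpha=1.4))
im=bot.camera("top"); crop(im,185,145,325,255,5,"pics/t2.png")
```

```text
t 2.2 tcp [ 0.5261 -0.0473  0.4123] tip now [ 0.5257 -0.0472  0.2393] F [ 0.43 -0.04 -0.52] w 0.00010717032357863676
target tcp [ 0.527  -0.0487  0.261 ] d_tool [ 0.1513 -0.0009  0.0016] rot [-0.0002 -0.0027  0.0001] 0.1526431140665015
```

View pics/w1.png

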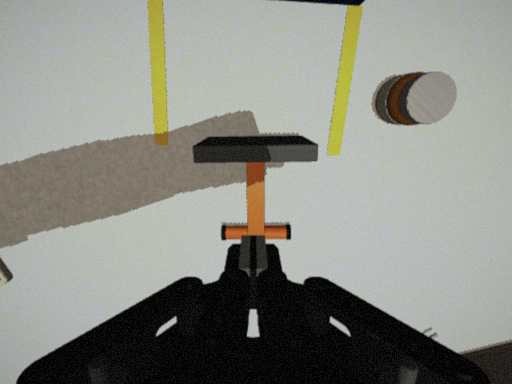

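View pics/t2.png

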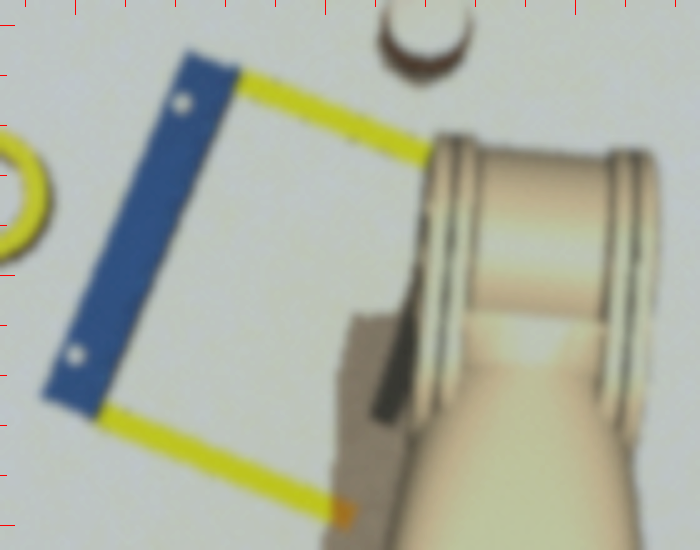

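Run:
```python
from h import *
c=bot.get_calibration("wrist"); o=bot.get_obs()
T=np.eye(4);T[:3,:3]=R.from_quat(o["tool_rot"]).as_matrix();T[:3,3]=o["eef_pos"];W=T@c["mount"]
for uv,z in [((194,162),.1),((318,160),.1),((194,148),.1),((318,147),.1),((207,137),0),((307,137),0)]:
    p=ray(c,uv,z,W); print(uv,p.round(4),"along",(p-E0)@a,"y",(p-E0)@sy)
```

```text
(194, 162) [ 0.4722 -0.0059  0.1   ] along -0.020398653357236216 y 0.06575518006045199
(318, 160) [ 0.5946 -0.046   0.1   ] along -0.01844085897540438 y -0.06305811941127842
(194, 148) [0.4779 0.0075 0.1   ] along -0.0059011961282760955 y 0.0647536223999208
(318, 147) [ 0.5981 -0.033   0.1   ] along -0.0050575427227681855 y -0.062094517511781994
(207, 137) [0.4751 0.0095 0.    ] along -0.004903787013244278 y 0.0679600547775688
(307, 137) [ 0.6048 -0.0354  0.    ] along -0.005120521530483447 y -0.06928220326541175
```

The wrist view agrees with the other cameras to within about 4 mm, and the stand is centred at y≈0. Descending behind the high edge.

arm_command --moves '[0.03,0,0,0,0,0,1,0.03,0,0.001,0,0,0,1,0.03,0,0,0,0,0,1,0.03,0,0,0,0,0,1,0.02,0,0,0,0,0,1,0.01,0,0,0,0,0,1,0,0,0,0,0,0,1]'

```text
clock: 2.88
eef_pos: [0.5204, -0.0539, 0.256]
tool_rot: [0.118, 0.699, -0.121, 0.695]
ft_force: [-1.2, -0.4, 0.3]
grip_width: -0.0008
```

Run:
```python
from h import *
delta(E0-.030*a+[0,0,.088],tool(a,0,-1))
im=bot.camera("wrist"); cv2.imwrite("pics/w2.png",cv2.convertScaleAbs(im[:,:,::-1],alpha=1.4))
im=bot.camera("scene"); crop(im,200,125,335,240,5,"pics/s2.png")
```

```text
t 2.8833 tcp [ 0.5204 -0.0539  0.256 ] tip now [ 0.5194 -0.0544  0.083 ] F [-1.19 -0.38  0.29] w -0.0007709281556400808
target tcp [ 0.5312 -0.0364  0.261 ] d_tool [-0.0051  0.0201  0.0044] rot [-0.0071 -0.0044  0.0048] 0.5525328717133627
```

View pics/w2.png

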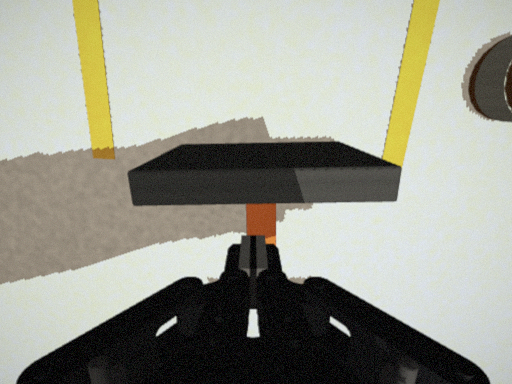

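View pics/s2.png

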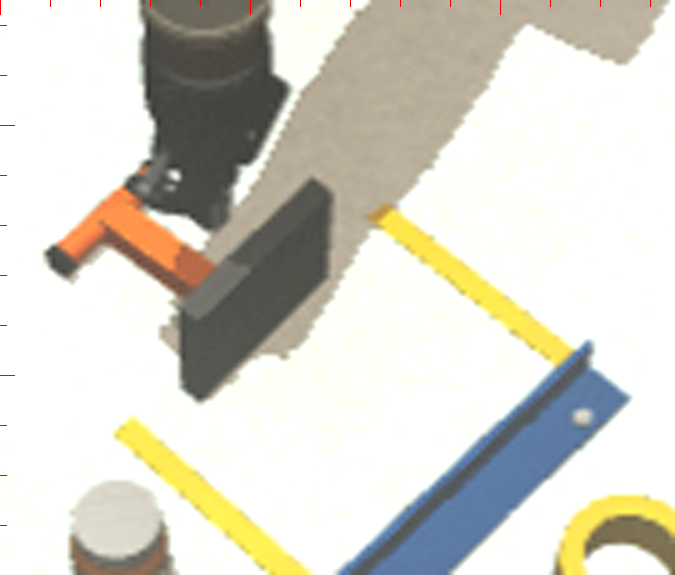

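The tip is about 20 mm behind the face and 6 mm off centre. I'll correct that and close in.

arm_command --moves '[-0.003,0.004,0.003,-0.006,-0.004,0.004,1,-0.003,0.004,0.003,0,0,0,1,0,0.004,0,0,0,0,1,0,0.003,0,0,0,0,1,0,0,0,0,0,0,1]'

```text
clock: 3.4
eef_pos: [0.5354, -0.0415, 0.271]
tool_rot: [0.118, 0.692, -0.117, 0.703]
ft_force: [-0.5, 0.3, -0.4]
grip_width: -0.0002
```

Run:
```python
from h import *
o=delta(E0-.030*a+[0,0,.088],tool(a,0,-1))
im=bot.camera("wrist"); cv2.imwrite("pics/w3.png",cv2.convertScaleAbs(im[:,:,::-1],alpha=1.4))
```

```text
t 3.4 tcp [ 0.5354 -0.0415  0.271 ] tip now [ 0.538  -0.0418  0.098 ] F [-0.53  0.27 -0.38] w -0.00023548832874604813
target tcp [ 0.5312 -0.0364  0.261 ] d_tool [ 0.0099  0.0035 -0.0058] rot [-0.0018  0.0146 -0.0035] 0.8676230341160716
```

View pics/w3.png

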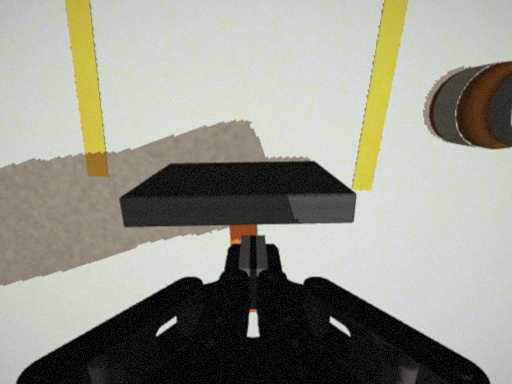

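arm_command --moves '[0.006,0,-0.004,0,0.012,0,1,0.002,0,-0.001,0,0,0,1,0,0,0,0,0,0,1,0,0,0,0,0,0,1]'

```text
clock: 3.78
eef_pos: [0.53, -0.0393, 0.2624]
tool_rot: [0.118, 0.697, -0.116, 0.698]
ft_force: [-0.7, -0.4, 0.7]
grip_width: -0.0002
```

Run:
```python
from h import *
o=delta(E0-.030*a+[0,0,.088],tool(a,0,-1))
im=bot.camera("wrist"); cv2.imwrite("pics/w4.png",cv2.convertScaleAbs(im[:,:,::-1],alpha=1.4))
o=delta(E0-.030*a+[0,0,.088],tool(a,0,-1))
```

```text
t 3.7833 tcp [ 0.53   -0.0393  0.2624] tip now [ 0.5304 -0.0389  0.0894] F [-0.75 -0.43  0.73] w -0.00015787318875888276
target tcp [ 0.5312 -0.0364  0.261 ] d_tool [0.0014 0.0032 0.0002] rot [-0.0008  0.0016 -0.0032] 0.2107119570204532
t 3.8333 tcp [ 0.53   -0.0394  0.2624] tip now [ 0.5304 -0.0389  0.0894] F [-0.03  0.42 -0.49] w 1.0414995116368265e-05
target tcp [ 0.5312 -0.0364  0.261 ] d_tool [0.0014 0.0032 0.0002] rot [-0.0009  0.0014 -0.0031] 0.20079084179731005
```

View pics/w4.png

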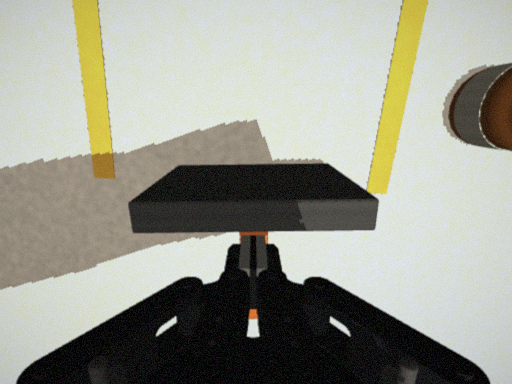

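Centred on the post (column 253 against 254) and almost touching. First part of the push.

arm_command --moves '[0,0.005,0,0,0,0,1,0,0.005,0,0,0,0,1,0,0.005,0,0,0,0,1,0,0.004,0,0,0,0,1]'

```text
clock: 4.17
eef_pos: [0.5363, -0.0211, 0.2623]
tool_rot: [0.118, 0.697, -0.117, 0.698]
ft_force: [-0.8, -0.6, 0.8]
grip_width: 0.0001
```

Run:
```python
from h import *
o=delta(E0-.030*a+[0,0,.088],tool(a,0,-1))
im=bot.camera("scene"); crop(im,200,125,335,240,5,"pics/s5.png")
o=delta(E0-.030*a+[0,0,.088],tool(a,0,-1))
```

```text
t 4.1667 tcp [ 0.5363 -0.0211  0.2623] tip now [ 0.5365 -0.0208  0.0893] F [-0.79 -0.61  0.81] w 0.0001403418827193726
target tcp [ 0.5312 -0.0364  0.261 ] d_tool [ 0.0012 -0.0161  0.0002] rot [-0.0032  0.0008 -0.0019] 0.2181370744799563
t 4.2167 tcp [ 0.5366 -0.0204  0.2623] tip now [ 0.5369 -0.0201  0.0893] F [ 0.41  0.37 -0.89] w 6.885053365718853e-05
target tcp [ 0.5312 -0.0364  0.261 ] d_tool [ 0.0013 -0.0168  0.0002] rot [-0.0023  0.0011 -0.0027] 0.2138596792887589
```

View pics/s5.png

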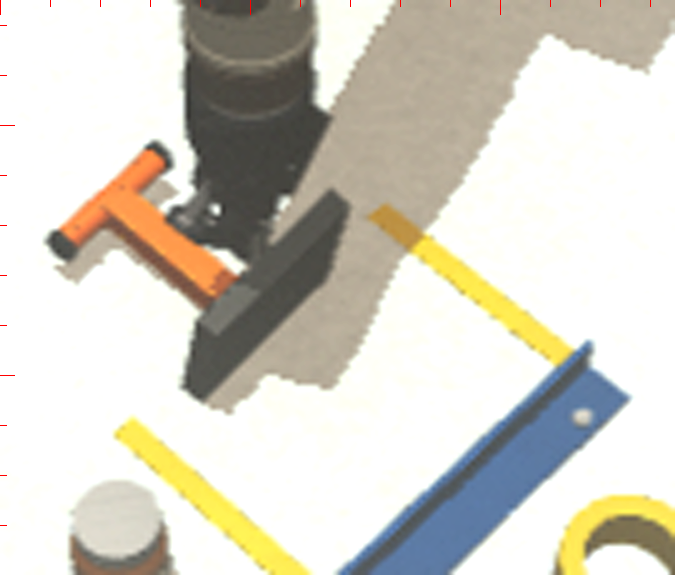

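It is tilting about its rear edge, about 9° so far, and the base has not slid. Next I push past the balance point and clear upward and forward straight away.

arm_command --moves '[0,0.0055,0,0,0,0,1,0,0.0055,0,0,0,0,1,0,0.0055,0,0,0,0,1,0,0.0055,0,0,0,0,1,0,0.0055,0,0,0,0,1,-0.04,0.006,0,0,0,0,1,-0.04,0.006,0,0,0,0,1,-0.04,0.006,0,0,0,0,1,-0.04,0,0,0,0,0,1,-0.02,0,0,0,0,0,1,0,0,0,0,0,0,1]'

```text
clock: 5.13
eef_pos: [0.5523, 0.0307, 0.4459]
tool_rot: [0.118, 0.701, -0.113, 0.694]
ft_force: [0.6, 0.1, 0.4]
grip_width: -0.0001
```

Run:
```python
from h import *
o=delta(E0-.030*a+[0,0,.088],tool(a,0,-1))
im=bot.camera("scene"); crop(im,200,125,335,240,5,"pics/s6.png")
o=delta(E0-.030*a+[0,0,.088],tool(a,0,-1))
```

```text
t 5.1333 tcp [0.5523 0.0307 0.4459] tip now [0.5509 0.0321 0.2729] F [0.61 0.14 0.41] w -8.253739197080347e-05
target tcp [ 0.5312 -0.0364  0.261 ] d_tool [ 0.1845 -0.0712  0.0036] rot [ 0.003  -0.01   -0.0053] 0.6722716119995695
t 5.1833 tcp [0.5522 0.0307 0.4444] tip now [0.5507 0.0321 0.2714] F [ 0.47 -0.28  0.07] w 2.9366238275479286e-05
target tcp [ 0.5312 -0.0364  0.261 ] d_tool [ 0.1831 -0.0711  0.0038] rot [ 0.003  -0.0111 -0.0049] 0.7170763719882509
```

View pics/s6.png

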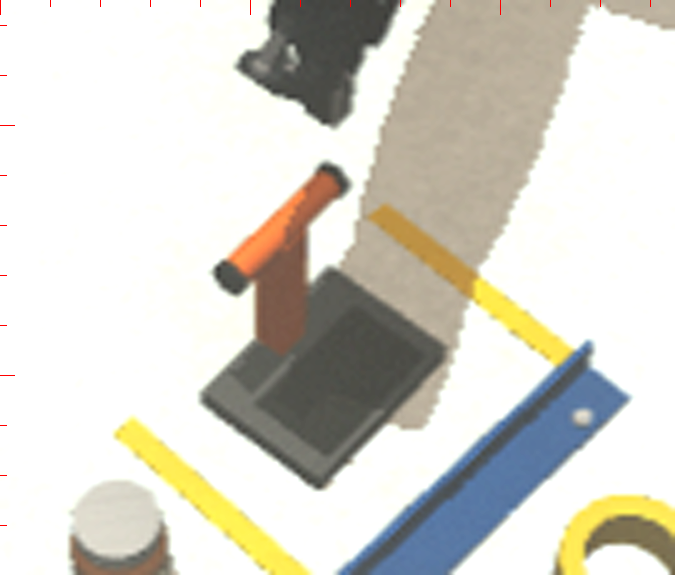

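It stands upright. I'll locate it again, then go around behind it.

Run:
```python
from h import *
cs=bot.get_calibration("scene")
S=lambda x,y,z:ray(cs,(200+x/5-.4,125+y/5-.4),z)
b=np.radians(67.8);u=np.array([np.cos(b),np.sin(b),0]);v=np.array([-u[1],u[0],0]);O=np.array([.534,-.002,0])
for n,q in dict(RL=(203,393,.018),RR=(331,267,.018),FR=(446,345,.018),FL=(321,474,.018),capL=(232,275,.14),capR=(333,180,.14)).items():
    p=S(*q); print(n,p.round(4),"bay",((p-O)@u).round(4),((p-O)@v).round(4))
for st in [-.09]:
    A=u
    delta(O+st*u+[0,0,.22],tool(u,0,-1))
```

```text
RL [ 0.6058 -0.0272  0.018 ] bay 0.0038 -0.076
RR [0.4836 0.0132 0.018 ] bay -0.0049 0.0524
FR [0.5119 0.1048 0.018 ] bay 0.0905 0.0608
FL [0.6319 0.0644 0.018 ] bay 0.0985 -0.0656
capL [ 0.5897 -0.013   0.14  ] bay 0.0109 -0.0557
capR [0.5012 0.0173 0.14  ] bay 0.0054 0.0377
t 5.1833 tcp [0.5522 0.0307 0.4444] tip now [0.5507 0.0321 0.2714] F [ 0.47 -0.28  0.07] w 2.9366238275479286e-05
target tcp [ 0.5    -0.0853  0.393 ] d_tool [ 0.0509 -0.1269 -0.0114] rot [ 0.0589 -0.0113 -0.0046] 3.4447548736022053
```

```bash
cat >> h.py <<'E'
b=np.radians(67.8);u=np.array([np.cos(b),np.sin(b),0]);v=np.array([-u[1],u[0],0]);O=np.array([.534,-.002,0])
def bay(x,y,z): return O+x*u+y*v+[0,0,z]
def st():
    o=bot.get_obs();M=R.from_quat(o["tool_rot"]).as_matrix();t=o["eef_pos"]+.173*M[:,0]
    print("tip in bay",((t-O)@u).round(4),((t-O)@v).round(4),t[2].round(4))
E
python3 - <<'E'
from h import *
delta(bay(-.170,-.008,.22),tool(u,0,-1))
E
```

```text
t 5.1833 tcp [0.5522 0.0307 0.4444] tip now [0.5507 0.0321 0.2714] F [ 0.47 -0.28  0.07] w 2.9366238275479286e-05
target tcp [ 0.4772 -0.1624  0.393 ] d_tool [ 0.0505 -0.2073 -0.0081] rot [ 0.0589 -0.0113 -0.0046] 3.4447548736022053
```

arm_command --moves '[0,-0.03,-0.001,0.015,-0.003,0,1,0,-0.03,-0.001,0.015,-0.003,0,1,0,-0.03,-0.001,0.015,-0.003,0,1,0.01,-0.03,-0.001,0.01,0,0,1,0.01,-0.03,-0.001,0,0,0,1,0.01,-0.03,-0.001,0,0,0,1,0.01,-0.02,0,0,0,0,1,0,0,0,0,0,0.1,1,0,0,0,0,0,0.1,1,0,0,0,0,0,0.1,1,0,0,0,0,0,0.1,1,0,0,0,0,0,0.1,1,0,0,0,0,0,0.1,1,0,0,0,0,0,0.05,1,0,0,0,0,0,0,1]'

```text
clock: 6.43
eef_pos: [0.4666, -0.1563, 0.375]
tool_rot: [0.368, 0.621, 0.104, 0.684]
ft_force: [-0.5, 0.0, -0.8]
grip_width: 0.0004
```

Run:
```python
from h import *
st();delta(bay(-.055,-.008,.10),tool(u,np.radians(40),-1)); print(bot.get_obs()["joint_pos"])
```

```text
tip in bay -0.0588 0.01 0.2412
t 6.4333 tcp [ 0.4666 -0.1563  0.375 ] tip now [ 0.5025 -0.0527  0.2412] F [-0.47  0.04 -0.78] w 0.0003741907654382846
target tcp [ 0.4786 -0.1589  0.2325] d_tool [ 0.1111 -0.0882  0.018 ] rot [-0.0241 -0.0341  0.0125] 2.4946417381605
[-0.48960191  0.29618383 -0.07991085  1.32151107  0.67686857  1.43562469]
```

arm_command --moves '[0.022,-0.0175,0.0036,-0.008,-0.012,0.004,1,0.022,-0.0175,0.0036,-0.008,-0.012,0.004,1,0.022,-0.0175,0.0036,-0.008,-0.01,0.004,1,0.022,-0.0175,0.0036,0,0,0,1,0.018,-0.014,0.002,0,0,0,1,0,0,0,0,0,0,1]'

```text
clock: 6.93
eef_pos: [0.4791, -0.1576, 0.2297]
tool_rot: [0.363, 0.608, 0.106, 0.698]
ft_force: [-1.2, 0.9, 0.6]
grip_width: 0.0001
```

Run:
```python
from h import *
st();delta(bay(-.04,-.008,.011),tool(u,np.radians(40),-1))
im=bot.camera("scene"); crop(im,190,115,335,230,5,"pics/s7.png")
im=bot.camera("wrist"); cv2.imwrite("pics/w7.png",cv2.convertScaleAbs(im[:,:,::-1],alpha=1.4))
```

```text
tip in bay -0.055 -0.0075 0.0961
t 6.9333 tcp [ 0.4791 -0.1576  0.2297] tip now [ 0.5202 -0.0557  0.0961] F [-1.22  0.94  0.57] w 0.00011974320072041968
target tcp [ 0.4843 -0.145   0.1435] d_tool [ 0.0752 -0.0442  0.0004] rot [-0.0026 -0.0028  0.0099] 0.6097874241810515
```

View pics/s7.png

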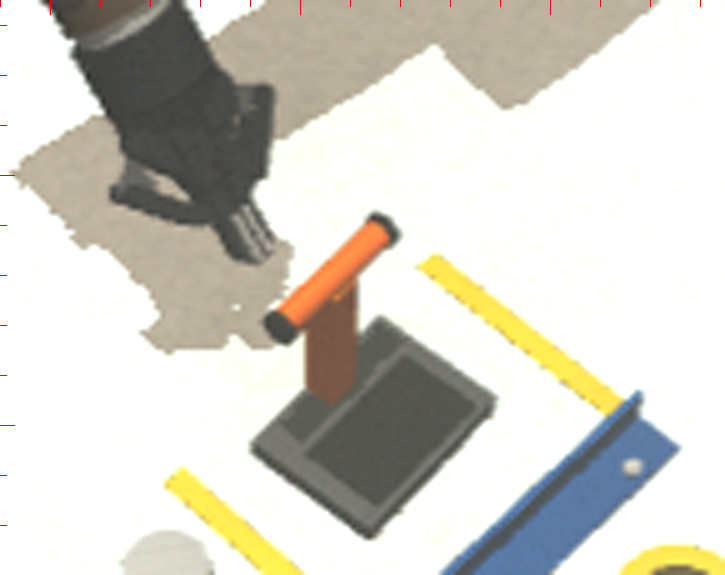

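View pics/w7.png

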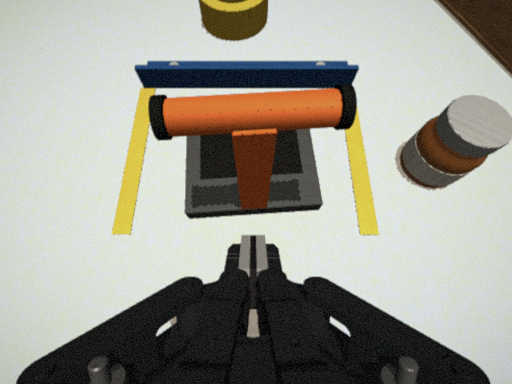

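Finger and post foot line up at column 253, with about 50 mm of clearance behind the stand. Lowering now.

arm_command --moves '[0.017,-0.0145,0,0,0,0.005,1,0.017,-0.0145,0,0,0,0.005,1,0.015,-0.012,0,0,0,0,1,0.008,-0.006,0,0,0,0,1,0.002,-0.002,0,0,0,0,1,0,0,0,0,0,0,1,0,0,0,0,0,0,1]'

```text
clock: 7.62
eef_pos: [0.4866, -0.16, 0.166]
tool_rot: [0.361, 0.599, 0.111, 0.706]
ft_force: [-0.0, -0.0, 0.3]
grip_width: 0.0002
```

Run:
```python
from h import *
st();delta(bay(-.02,-.010,.011),tool(u,np.radians(40),-1))
```

```text
tip in bay -0.053 -0.0186 0.0335
t 7.6167 tcp [ 0.4866 -0.16    0.166 ] tip now [ 0.5312 -0.0581  0.0335] F [-0.04 -0.02  0.33] w 0.0002319874780180188
target tcp [ 0.4937 -0.1273  0.1435] d_tool [ 0.0383  0.0109 -0.0063] rot [ 0.0144  0.0162 -0.0003] 1.2438853650818835
```

arm_command --moves '[0.008,-0.006,-0.003,0.007,0.008,0,1,0.006,-0.005,-0.002,0.006,0.007,0,1,0.002,-0.002,0,0,0,0,1,0,0,0,0,0,0,1]'

```text
clock: 7.95
eef_pos: [0.4837, -0.1586, 0.1473]
tool_rot: [0.364, 0.603, 0.11, 0.701]
ft_force: [-0.9, -0.9, -0.3]
grip_width: -0.0
```

Run:
```python
from h import *
st();delta(bay(-.02,-.010,.011),tool(u,np.radians(40),-1))
```

```text
tip in bay -0.0528 -0.0135 0.0148
t 7.95 tcp [ 0.4837 -0.1586  0.1473] tip now [ 0.5266 -0.056   0.0148] F [-0.87 -0.86 -0.29] w -4.222891241538901e-06
target tcp [ 0.4937 -0.1273  0.1435] d_tool [ 0.0239  0.0227 -0.0026] rot [0.0049 0.0054 0.0002] 0.419456682178044
```

arm_command --moves '[0.007,0.005,-0.001,0.004,0.004,0,1,0.006,0.006,-0.001,0,0,0,1,0.005,0.006,0,0,0,0,1,0.003,0.0035,0,0,0,0,1,0,0,0,0,0,0,1]'

```text
clock: 8.37
eef_pos: [0.4938, -0.1278, 0.1439]
tool_rot: [0.365, 0.605, 0.109, 0.699]
ft_force: [-0.3, -0.4, 0.9]
grip_width: -0.0003
```

Run:
```python
from h import *
st();delta(bay(-.008,-.010,.011),tool(u,np.radians(40),-1))
im=bot.camera("wrist"); cv2.imwrite("pics/w8.png",cv2.convertScaleAbs(im[:,:,::-1],alpha=1.4))
```

```text
tip in bay -0.0204 -0.0104 0.0115
t 8.3667 tcp [ 0.4938 -0.1278  0.1439] tip now [ 0.5359 -0.0248  0.0115] F [-0.29 -0.42  0.95] w -0.0002842493538184883
target tcp [ 0.4982 -0.1161  0.1435] d_tool [ 0.0083  0.0093 -0.0003] rot [-0.0001  0.0007 -0.0006] 0.05097008566380806
```

View pics/w8.png

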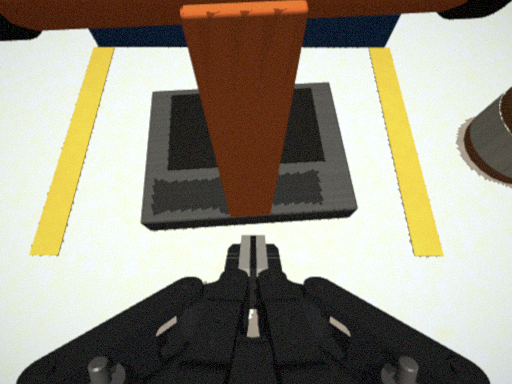

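Lined up with the post foot. Pushing the first ~50 mm.

arm_command --moves '[0.0039,0.0046,-0.001,0,0,0,1,0.0039,0.0046,-0.001,0,0,0,1,0.0039,0.0046,0,0,0,0,1,0.0039,0.0046,0,0,0,0,1,0.0039,0.0046,0,0,0,0,1,0.0039,0.0046,0,0,0,0,1,0.0039,0.0046,0,0,0,0,1,0,0,0,0,0,0,1]'

```text
clock: 9.08
eef_pos: [0.5092, -0.089, 0.1455]
tool_rot: [0.364, 0.604, 0.103, 0.702]
ft_force: [-0.6, 0.3, -0.1]
grip_width: -0.0004
```

Run:
```python
from h import *
st();delta(bay(.05,-.010,.011),tool(u,np.radians(40),-1))
im=bot.camera("wrist"); cv2.imwrite("pics/w9.png",cv2.convertScaleAbs(im[:,:,::-1],alpha=1.4))
im=bot.camera("scene"); crop(im,190,115,335,230,5,"pics/s9.png")
```

```text
tip in bay 0.02 -0.0115 0.0119
t 9.0833 tcp [ 0.5092 -0.089   0.1455] tip now [0.5522 0.0121 0.0119] F [-0.57  0.33 -0.15] w -0.00042341853421200374
target tcp [ 0.5201 -0.0624  0.1435] d_tool [ 0.0197  0.0209 -0.0001] rot [-0.0024  0.0097  0.01  ] 0.8073288628190401
```

View pics/w9.png

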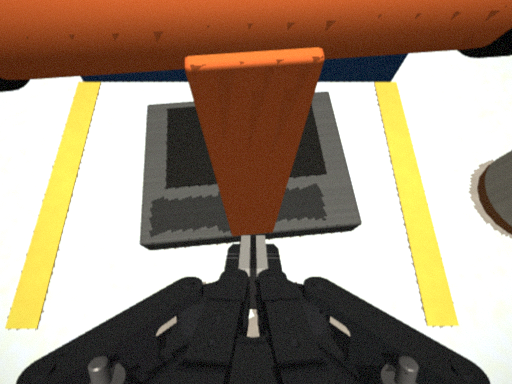

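View pics/s9.png

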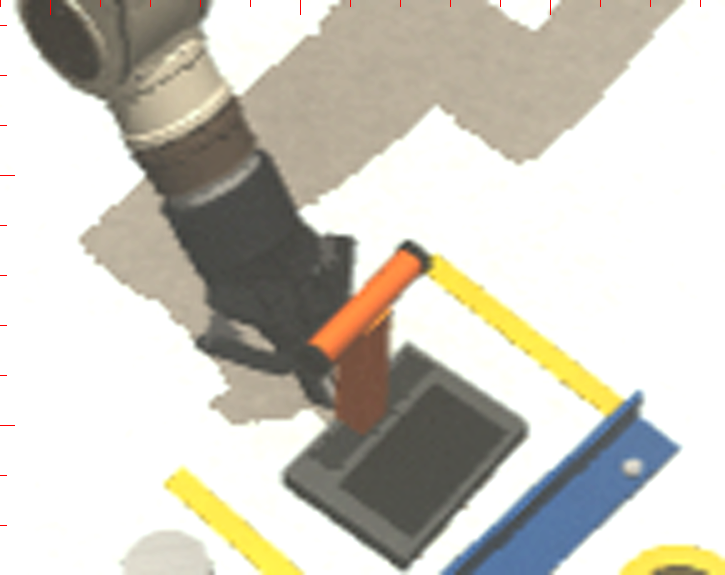

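arm_command --moves '[0.0035,0.0037,-0.001,0,0.005,0.005,1,0.0035,0.0037,-0.001,0,0.004,0.005,1,0.0035,0.0037,0,0,0,0,1,0.0035,0.0037,0,0,0,0,1,0.0035,0.0037,0,0,0,0,1,0,0,0,0,0,0,1]'

```text
clock: 9.68
eef_pos: [0.5174, -0.0661, 0.1445]
tool_rot: [0.367, 0.605, 0.106, 0.699]
ft_force: [0.5, -0.7, -1.9]
grip_width: -0.0002
```

Run:
```python
from h import *
st();delta(bay(.055,-.010,.011),tool(u,np.radians(40),-1))
im=bot.camera("wrist"); cv2.imwrite("pics/w10.png",cv2.convertScaleAbs(im[:,:,::-1],alpha=1.4))
im=bot.camera("scene"); crop(im,215,135,335,250,5,"pics/s10.png")
```

```text
tip in bay 0.0453 -0.0096 0.0117
t 9.6833 tcp [ 0.5174 -0.0661  0.1445] tip now [0.56   0.0363 0.0117] F [ 0.51 -0.72 -1.89] w -0.00023321431371179328
target tcp [ 0.522  -0.0578  0.1435] d_tool [0.0068 0.0066 0.0011] rot [-0.0067  0.0043  0.002 ] 0.46960685406578856
```

View pics/w10.png

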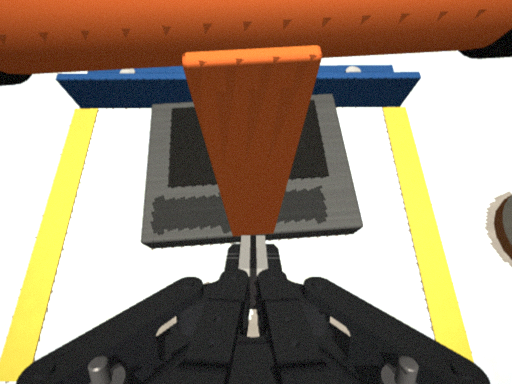

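View pics/s10.png

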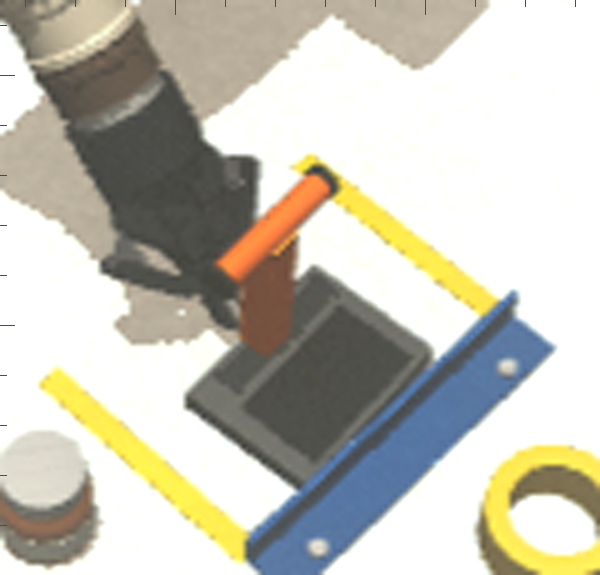

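About 7 mm is left, and the right corner leads. Pushing gently onto the stop and watching the force.

arm_command --moves '[0.002,0.0025,-0.002,0,0,0,1,0.002,0.0025,-0.002,0,0,0,1,0.002,0.0025,0,0,0,0,1,0,0,0,0,0,0,1]'

```text
clock: 10.12
eef_pos: [0.5154, -0.0603, 0.1454]
tool_rot: [0.367, 0.605, 0.098, 0.7]
ft_force: [0.2, -0.4, 0.4]
grip_width: 0.0004
```

arm_command --moves '[0.0015,0.0018,0,0,0,0,1,0.0015,0.0018,0,0,0,0,1]'

```text
clock: 10.28
eef_pos: [0.5156, -0.0585, 0.1458]
tool_rot: [0.367, 0.606, 0.094, 0.7]
ft_force: [-12.9, -19.7, 15.3]
grip_width: -0.0001
```

Run:
```python
from h import *
st();delta(bay(.055,-.010,.011),tool(u,np.radians(40),-1))
im=bot.camera("wrist"); cv2.imwrite("pics/w11.png",cv2.convertScaleAbs(im[:,:,::-1],alpha=1.4))
im=bot.camera("scene"); crop(im,215,135,335,250,5,"pics/s11.png")
```

```text
tip in bay 0.0494 -0.0064 0.0112
t 10.2833 tcp [ 0.5156 -0.0585  0.1458] tip now [0.5586 0.0413 0.0112] F [-12.91 -19.72  15.33] w -6.0735559677595454e-05
target tcp [ 0.522  -0.0578  0.1435] d_tool [0.0037 0.001  0.0056] rot [-0.0205  0.0123  0.0191] 1.7517804728133002
```

View pics/w11.png

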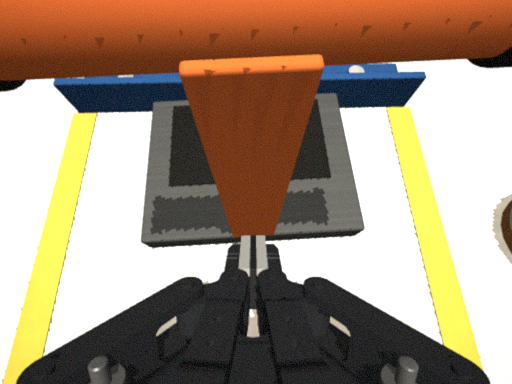

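View pics/s11.png

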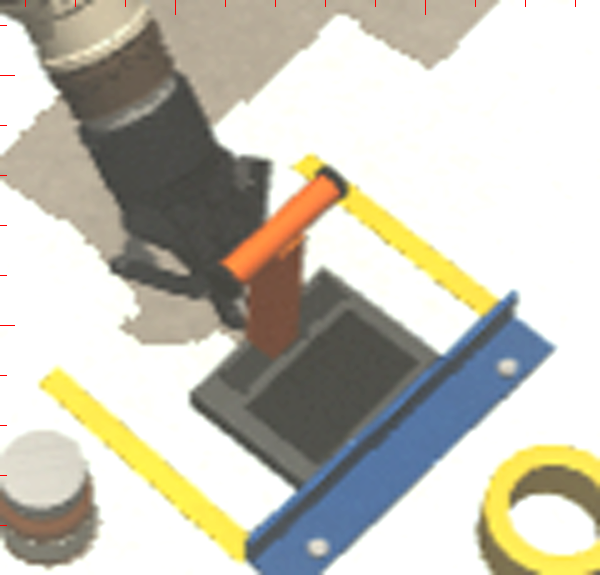

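Contact: the force is about 24 N against the stop and the base looks flush. Backing off along −u, then up, to check.

arm_command --moves '[-0.004,-0.005,0,0,0,0,1,-0.01,-0.012,0,0,0,0,1,-0.016,-0.02,0,0,0,0,1,-0.016,-0.02,0,0,0,0,1,-0.016,-0.02,0,0,0,0,1,-0.025,-0.008,0,0,0,0,1,-0.03,0.0,0,0,0,0,1,-0.03,0,0,0,0,0,1,-0.03,0,0,0,0,0,1,0,0,0,0,0,0,1]'

```text
clock: 11.22
eef_pos: [0.4415, -0.2229, 0.2298]
tool_rot: [0.37, 0.608, 0.101, 0.696]
ft_force: [1.3, -0.2, 0.2]
grip_width: 0.0001
```

Run:
```python
from h import *
st()
im=bot.camera("wrist"); cv2.imwrite("pics/w12.png",cv2.convertScaleAbs(im[:,:,::-1],alpha=1.4))
im=bot.camera("scene"); crop(im,225,155,325,250,6,"pics/s12.png")
im=bot.camera("top"); crop(im,185,145,325,255,5,"pics/t12.png")
```

```text
tip in bay -0.1291 0.0021 0.0965
```

View pics/w12.png

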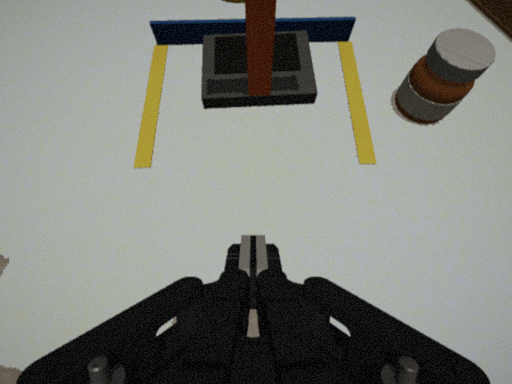

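View pics/s12.png

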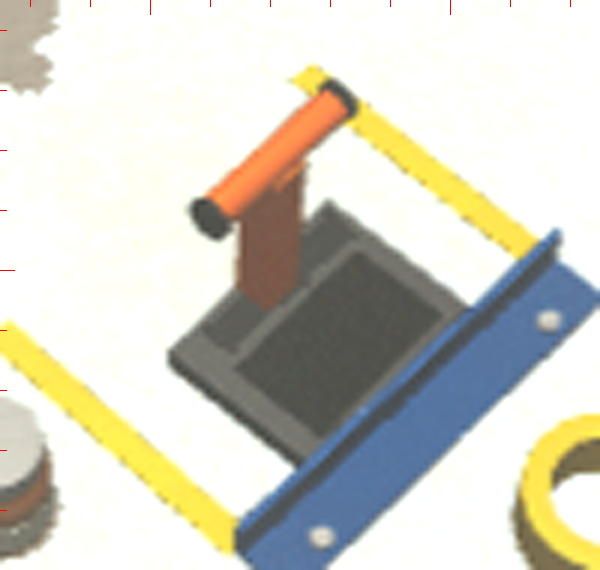

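View pics/t12.png

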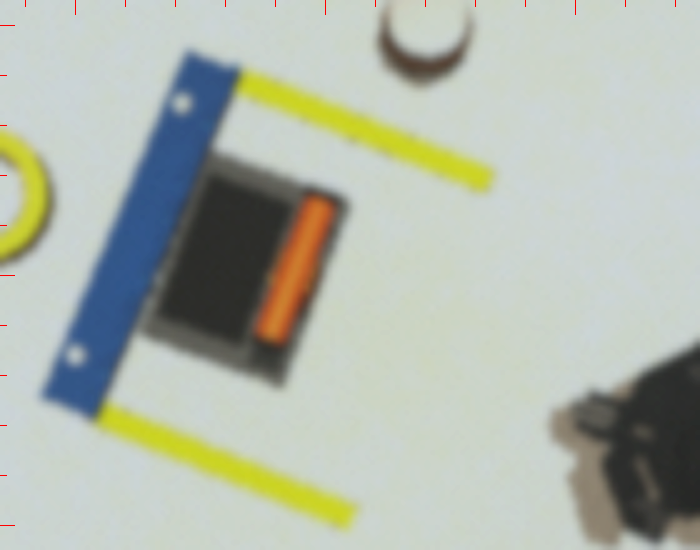

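There may be a few mm of gap at the lower left in the top view, so I'll measure it.

Run:
```python
from h import *
im=bot.camera("top"); crop(im,205,165,265,225,10,"pics/t13.png")
cal=bot.get_calibration("top")
P=lambda x,y,z:ray(cal,(185+x/5-.4,145+y/5-.4),z)
for q in [(349,203,.018),(281,386,.018),(213,152,.018),(145,335,.018),(240,68,.03),(97,418,.03)]:
    p=P(*q); print(q,p.round(4),((p-O)@u).round(4),((p-O)@v).round(4))
cs=bot.get_calibration("scene")
S=lambda x,y,z:ray(cs,(225+x/6-.4,155+y/6-.4),z)
for n,q in dict(RL=(170,352,.018),RR=(328,200,.018),stopL=(237,528,.03),stopR=(556,233,.03)).items():
    p=S(*q); print(n,((p-O)@u).round(4),((p-O)@v).round(4))
```

```text
(349, 203, 0.018) [0.6203 0.026  0.018 ] 0.0585 -0.0693
(281, 386, 0.018) [0.5005 0.0703 0.018 ] 0.0542 0.0584
(213, 152, 0.018) [0.654  0.1153 0.018 ] 0.1539 -0.0668
(145, 335, 0.018) [0.5337 0.159  0.018 ] 0.149 0.0611
(240, 68, 0.03) [0.7077 0.0972 0.03  ] 0.1575 -0.1234
(97, 418, 0.03) [0.4793 0.1886 0.03  ] 0.1558 0.1226
RL 0.0588 -0.0737
RR 0.0536 0.0551
stopL 0.1582 -0.1273
stopR 0.1599 0.1197
```

View pics/t13.png

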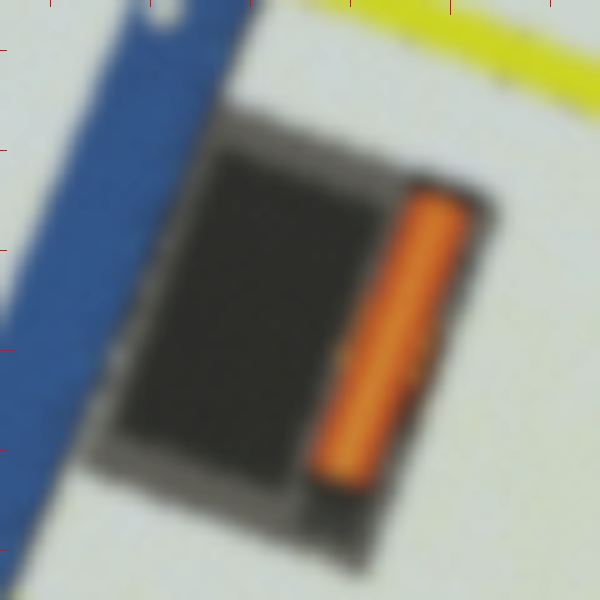

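The base is about 2° out of square: the right corner touches and the left is ~4 mm off. That is within tolerance, but I'll nudge the lagging (+y) side of the rear to seat it flush.

Run:
```python
from h import *
st();delta(bay(-.03,.037,.04),tool(u,np.radians(40),-1))
```

```text
tip in bay -0.1258 0.006 0.092
t 11.4167 tcp [ 0.4405 -0.219   0.2252] tip now [ 0.4809 -0.1162  0.092 ] F [-0.16  1.03  0.12] w 0.00021126324942057024
target tcp [ 0.4464 -0.1188  0.1725] d_tool [ 0.1015  0.0389 -0.0324] rot [-0.0209 -0.0085  0.0057] 1.334046367013778
```

arm_command --moves '[0.02,0.008,-0.0065,-0.01,-0.005,0.003,1,0.02,0.008,-0.0065,-0.01,-0.003,0.003,1,0.02,0.008,-0.0065,0,0,0,1,0.02,0.008,-0.0065,0,0,0,1,0.015,0.005,-0.004,0,0,0,1,0,0,0,0,0,0,1,0,0,0,0,0,0,1]'

```text
clock: 12.0
eef_pos: [0.4437, -0.1127, 0.1666]
tool_rot: [0.366, 0.611, 0.114, 0.693]
ft_force: [-0.0, -0.4, -0.2]
grip_width: 0.0002
```

Run:
```python
from h import *
st();delta(bay(.0,.037,.012),tool(u,np.radians(40),-1))
```

```text
tip in bay -0.0249 0.045 0.0345
t 12.0 tcp [ 0.4437 -0.1127  0.1666] tip now [ 0.4829 -0.0081  0.0345] F [-0.03 -0.42 -0.23] w 0.0001772662722521381
target tcp [ 0.4577 -0.091   0.1445] d_tool [0.0332 0.0051 0.0054] rot [-0.0015 -0.0182 -0.0037] 1.0668397629285997
```

arm_command --moves '[0.011,0.0015,0.002,0,-0.009,-0.002,1,0.011,0.0015,0.002,0,-0.009,-0.002,1,0.009,0.001,0.001,0,0,0,1,0.001,0,0,0,0,0,1,0,0,0,0,0,0,1]'

```text
clock: 12.42
eef_pos: [0.4572, -0.091, 0.1426]
tool_rot: [0.366, 0.607, 0.109, 0.697]
ft_force: [-0.5, -1.2, 0.4]
grip_width: 0.0001
```

Run:
```python
from h import *
st();delta(bay(.036,.035,.012),tool(u,np.radians(40),-1))
```

```text
tip in bay -0.0003 0.0382 0.01
t 12.4167 tcp [ 0.4572 -0.091   0.1426] tip now [0.4985 0.0122 0.01  ] F [-0.5  -1.18  0.39] w 7.076633962009055e-05
target tcp [ 0.4732 -0.0584  0.1445] d_tool [0.0218 0.029  0.0025] rot [-0.0019 -0.0044  0.0004] 0.27511322998231563
```

arm_command --moves '[0.006,0.008,0.001,0,-0.003,0,1,0.006,0.008,0.001,0,0,0,1,0.006,0.008,0,0,0,0,1,0.004,0.005,0,0,0,0,1,0.002,0.0025,0,0,0,0,1,0,0,0,0,0,0,1]'

```text
clock: 12.92
eef_pos: [0.4752, -0.057, 0.1457]
tool_rot: [0.367, 0.605, 0.107, 0.698]
ft_force: [0.4, 0.4, -0.2]
grip_width: 0.0005
```

Run:
```python
from h import *
st();delta(bay(.05,.036,.012),tool(u,np.radians(40),-1))
im=bot.camera("wrist"); cv2.imwrite("pics/w14.png",cv2.convertScaleAbs(im[:,:,::-1],alpha=1.4))
```

```text
tip in bay 0.038 0.0334 0.0131
t 12.9167 tcp [ 0.4752 -0.057   0.1457] tip now [0.5174 0.0458 0.0131] F [ 0.45  0.4  -0.2 ] w 0.000483510065259799
target tcp [ 0.4775 -0.0451  0.1445] d_tool [ 0.0085  0.0083 -0.0024] rot [-0.0051  0.0013  0.001 ] 0.305909603665273
```

View pics/w14.png

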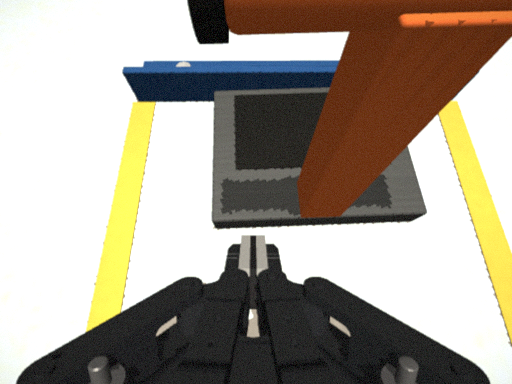

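The finger faces the left part of the rear edge (column 253, base edge at 213). Pressing in small steps.

arm_command --moves '[0.003,0.0015,0,0,0,0,1,0.003,0.002,0,0,0,0,1,0.001,0.001,0,0,0,0,1]'

```text
clock: 13.22
eef_pos: [0.4782, -0.0506, 0.1432]
tool_rot: [0.367, 0.605, 0.106, 0.698]
ft_force: [-0.7, -0.1, -0.6]
grip_width: 0.0004
```

arm_command --moves '[0.0015,0.0018,0,0,0,0,1,0.0015,0.0018,0,0,0,0,1]'

```text
clock: 13.38
eef_pos: [0.4796, -0.0465, 0.1429]
tool_rot: [0.368, 0.606, 0.105, 0.698]
ft_force: [-6.1, -8.2, 6.8]
grip_width: 0.0002
```

Run:
```python
from h import *
st();delta(bay(.05,.036,.012),tool(u,np.radians(40),-1))
```

```text
tip in bay 0.049 0.033 0.0101
t 13.3833 tcp [ 0.4796 -0.0465  0.1429] tip now [0.5219 0.0559 0.0101] F [-6.08 -8.16  6.76] w 0.00015187711917512357
target tcp [ 0.4775 -0.0451  0.1445] d_tool [-0.0009  0.0015 -0.0025] rot [-0.009   0.0027  0.0029] 0.5639419222674174
```

arm_command --moves '[0.001,0.0015,0,0,0,0,1]'

```text
clock: 13.47
eef_pos: [0.4798, -0.0452, 0.1431]
tool_rot: [0.368, 0.606, 0.104, 0.698]
ft_force: [-5.7, -7.7, 6.2]
grip_width: 0.0002
```

arm_command --moves '[-0.004,-0.005,0,0,0,0,1,-0.01,-0.012,0,0,0,0,1,-0.016,-0.02,0,0,0,0,1,-0.016,-0.02,0,0,0,0,1,-0.016,-0.02,0,0,0,0,1,-0.025,-0.008,0,0,0,0,1,-0.03,0.0,0,0,0,0,1,-0.03,0,0,0,0,0,1,0,0,0,0,0,0,1,0,0,0,0,0,0,1]'

```text
clock: 14.3
eef_pos: [0.4151, -0.1995, 0.203]
tool_rot: [0.367, 0.606, 0.106, 0.697]
ft_force: [0.6, 0.3, -0.2]
grip_width: 0.0002
```

Run:
```python
from h import *
st()
im=bot.camera("top"); crop(im,205,165,265,225,10,"pics/t15.png")
cv2.imwrite("pics/t15f.png",cv2.resize(im[:,:,::-1],(800,600)))
im=bot.camera("scene"); crop(im,225,155,325,250,6,"pics/s15.png")
```

```text
tip in bay -0.1169 0.0355 0.0702
```

View pics/t15.png

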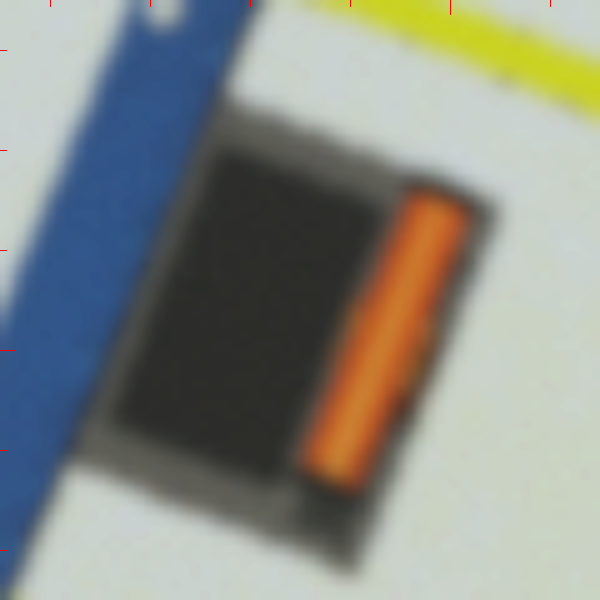

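View pics/s15.png

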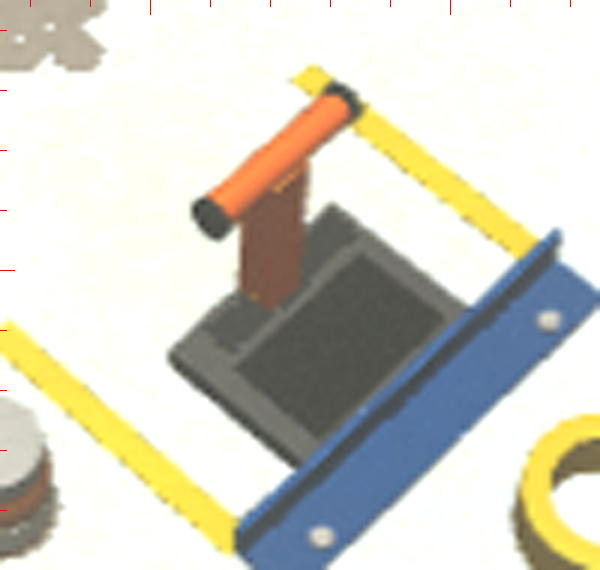

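View pics/t15f.png

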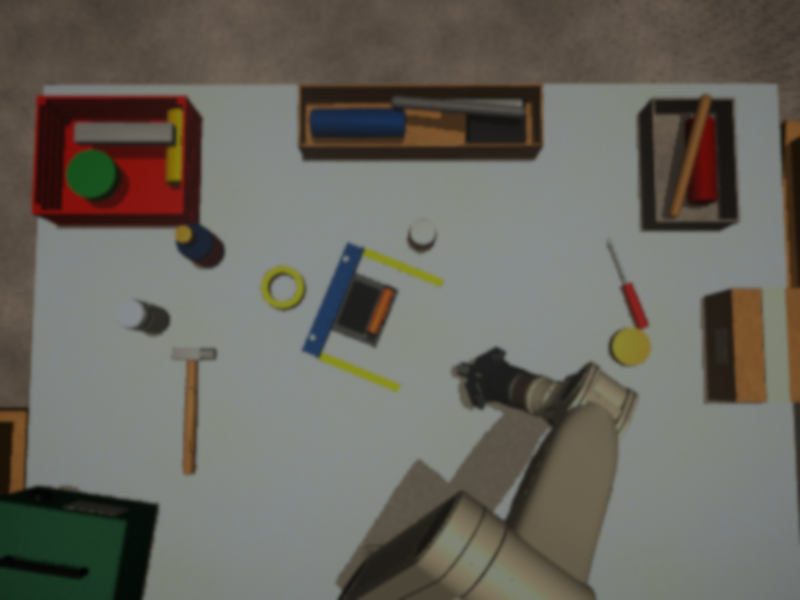

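The base is now flush along its whole front edge, between the tape lines. The bystanders are where they started and the arm is clear, so I'm handing in.

```bash
python3 -c "
from workcell import bot
print(bot.job_done())"
```

```text
the job is handed in; nothing more can be done
None
```

The stand is upright on its base, with the front flush against the blue stop and between the two tape lines. I handed the job in at about 14.5 s; no verdict is reported.

**What I did:** I pushed the high edge with the closed fingertips until the stand fell onto its base. I then pushed it low at the rear until it met the stop, at about 28 N on the wrist.

**What the checks showed:**
- **After the first push:** the base was about 2° out of square, with the left corner an estimated 4 mm off the stop. I corrected this with a second low push (about 12 N) on the lagging side of the rear edge.
- **Final pictures:** the top and scene views show no visible gap along the front of the base. The stand's middle was about 5 mm off the bay's centre line when measured before that second push; I judged the final position by eye rather than re-measuring it.
- **Everything else:** in the last top view the bystanders are where they were at the start, and the arm is clear of everything.

The cameras disagreed with each other by 2 to 4 mm on position. None of the final checks failed.

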